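# Shift the stage-drive selector of a profile projector into the green slot

## Robot

A 6-joint arm with a two-finger parallel gripper is mounted at the origin on the work surface. World frame = base frame: x ahead of the robot, y to its left, z up, the work surface at z = 0. Lengths are in m, angles in rad, forces in N, time in s.
With the tool pointing down it reaches from about 0.225 to 0.875 m from the base axis. Payload 3.4 kg.
Tool frame: the origin (TCP) lies between the finger pads; the fingertips stand 8 mm ahead of it and the grasp point (between the pads) lies 11 mm behind it; z points along the fingers, y is the line along which they close (so a half turn about z gives the same grasp; the last joint's range is limited). The gripper opens to 85 mm and grips with 20 to 120 N. Pads are 22 mm wide; open, the fingers measure 114 mm over their backs; the gripper's body (76 mm by 85 mm) begins 54 mm behind the grasp point. The pads swing forward as they close: fully open they stand 13 mm farther back than shut.
Start: joints at [-1.4, 0.276, 1.505, -0, 1.361, -0.121], TCP at [0.165, -0.551, 0.239] pointing down, gripper open.
Joint ranges: [-2.89, 2.89], [-0.75, 2.08], [0.22, 2.7], [-1.18, 4.32], [0.11, 2.71], [-2.7, 2.7]. Speed limits (rad/s): [2.57, 2.57, 3.14, 3.14, 3.14, 3.14].

## Interface

Orientations are given as a unit quaternion [w, x, y, z].
In Python, from rig import manip, optics, finder gives the robot as it stands.
- The arm moves only by the tool servo_tool, never from a script. Its argument "increments" is a list of rows, each a list of 7 numbers: the shift along the tool's x, y, z in cm, then the turn, a rotation vector about the tool's x, y, z in degrees, then the closure, from -1 (fully open) to 1 (shut). In form: [[x, y, z, rx, ry, rz, gripper], ...]. A call has exactly 5 rows; each row shifts and turns the commanded pose from where the row before left it, along the tool's axes as they then stand; what a row does not reach is not made up. A row lasts 1/10 s, in which the tool goes at most 50 mm and 8.59 degrees, less where a joint would pass 70% of its speed; a pose out of reach is approached as far as the arm can. A call is refused whole if a number of a shift passes 5 or a number of a turn 8.59, either way. A call with a gripper value outside its range is refused whole. The fingers move at their own pace and stop on an object; "squeeze" is the grip in N (left out, the last holds). Time passes only in rows, so rows that do not move let the fingers close, or fill a call up. It gives the time, the measured TCP pose, the force, the opening and the grip force at its end, in the units of the state.
- manip.get_state(): the state, without advancing time (a new reading comes with each control period).
- optics.get_image(name): name is "scene" or "top" or "wrist"; returns the picture (400x640x3 uint8, red, green, blue); there is no depth.
- optics.get_calibration(name): a dict with "fov_y" (degrees; the focal length in pixels is half the picture's height over the tangent of half this angle, whatever the lens; pixels are square), "cx", "cy" (the principal point, pixels), "world_to_cam" (4x4, takes a point from world to camera coordinates). Camera axes: x right, y down, z forward; pixel columns grow to the right and rows downward; lengths in m; the calibration is good to about 2 mm. A picture is of the moment at which its call begins: read the wrist's pose just before it. get_calibration takes no time and is no camera call; for the wrist camera it gives the pose at the moment of the call.
- manip.sign_off(): hands the job in; it is judged then, once.
Trained networks look in the newest picture that a camera, given by its name, has taken for a name from the list of things; names that differ only in an ending like _2 or _b are one class to them, and where a whole thing is asked for, a point or a joint stands for the part that bears it (a point fixed in the world has none). Each returns a list of dicts, best first, with "p" (0 to 1); they miss things now and then, are a little off and sometimes report something else, mostly with a low value. They report only what shows in the picture. A call takes as long as a camera call.
- finder.silhouettes(label, camera): "region" (400x640 bool, what is visible of it) and "box" ([centre column, centre row, width, height] in pixels, round what is visible of it).
- finder.tip_of(label, camera): "at" ([column, row] in pixels: a listed point, or the origin of a listed thing).
The state is a dict: "clock": time; "qpos": joint angles; "qd": joint speeds; "effort": joint torques, N m; "position": TCP position; "ee_rot": TCP orientation; "contact_force": force on the tool from outside, world axes, zero at the start; "moment": the same for the moment, N m; "width": finger opening in m; "gripper_force": force on a finger pad.
Only numpy, scipy, OpenCV 4.12 (cv2) and the standard library are available. Lean on these libraries where they do the work, as an engineer would, in place of code of your own. Each camera call takes 0.05 s, during which the arm holds its last target. There are 200 camera calls.

## Task

The black-knobbed selector lever of the projector's stage drive is parked in the white-marked slot of its H-gate. Push it with the fingertips, gently and without gripping it, through the gate until it is fully home in the green-marked slot, without driving it into the red or the yellow slot on the way, then let go of it and leave it there. Leave the gauges, parts and other loose things on the bench where they are.

Things in the scene. Friction and masses are not known exactly. Their poses are not given: they have to be found in the camera images.
- gate_centre (a point): Middle of the H-gate, mid-thickness of the 8 thick aluminium top plate (upper face 4 higher) of a fixed cream box, 150 x 160 x 95 high, turned on the bench. z up, y along the cross bar (neutral, at x = 0), x along the two columns at y = +26 and -26. Slots are 18 wide; at the plate the stem's axis can reach x = +26 and -26 in each column: four slot ends.
- stem_in_gate (a point): Point on the axis of the lever's stem where it passes the gate plate, half-way between pivot and knob. The steel stem is 12 in diameter, so it has 3 of play each side in the slot.
- knob (a point): Centre of the black ball knob, 32 in diameter, 160 from the lever's pivot, which lies 80 below gate_centre: the knob moves twice as far as the stem at the gate. Upright, it is 80 above gate_centre, about 15 lower in a slot end. The lever tilts both ways until the gate's walls stop it, and stays where it is left: about 3 to 5 N at the knob moves it.
- cross_tilt (a joint): Tilt of the lever along the cross bar: 0 in the middle, about +0.31 in the column at gate y = -26, about -0.31 in the column at gate y = +26.
- along_tilt (a joint): Tilt of the lever along the columns: 0 in neutral, about +0.30 at the slot ends at gate x = +26, about -0.30 at those at gate x = -26.
- mark_white: Two white strips (each 28 x 12, 2 thick) on the plate, one on either side of a slot end, and a tile of that colour seen down the slot; the origin is mid-way between them, at the slot's end (the place of the stem's axis when home there), on the plate's upper face. The lever starts parked here, always at gate x = -26, y = +26.
- mark_green: Two green strips (each 28 x 12, 2 thick) on the plate, one on either side of a slot end, and a tile of that colour seen down the slot; the origin is mid-way between them, at the slot's end (the place of the stem's axis when home there), on the plate's upper face. Which of the other three slot ends bears this colour changes from start to start.
- mark_red: Two red strips (each 28 x 12, 2 thick) on the plate, one on either side of a slot end, and a tile of that colour seen down the slot; the origin is mid-way between them, at the slot's end (the place of the stem's axis when home there), on the plate's upper face. Which of the other three slot ends bears this colour changes from start to start.
- mark_yellow: Two yellow strips (each 28 x 12, 2 thick) on the plate, one on either side of a slot end, and a tile of that colour seen down the slot; the origin is mid-way between them, at the slot's end (the place of the stem's axis when home there), on the plate's upper face. Which of the other three slot ends bears this colour changes from start to start.
- ring_gauge: Loose bystander: steel ring gauge lying flat, 60 outside, 20 high; origin at the centre of its underside. Not to be disturbed.
- gauge_block: Loose bystander: upright steel gauge block, 35 x 12 x 30 high; origin at the centre of its underside. Not to be disturbed.
- stepped_shaft: Loose bystander: brass stepped shaft standing on its 40 wide end, 50 high; origin at the centre of its underside. Not to be disturbed.
- brush: Loose bystander: small cleaning brush lying flat, 160 long, under 40 high; origin at the middle of its length, on its underside. Not to be disturbed.
- cleaner: Loose bystander: amber cleaner bottle, 48 across, 100 high; origin at the centre of its underside. Not to be disturbed.
- plug_gauge: Loose bystander: steel plug gauge standing upright, 28 across, 80 high; origin at the centre of its underside. Not to be disturbed.
- vee_block: Loose bystander: dark steel vee block, 60 x 50 x 42 high; origin at the centre of its underside. Not to be disturbed.

How it is judged:
By the outcome, as a careful person would: the job done as asked, in the order asked, and still so for the second after the job is handed in, with the robot touching nothing.
It also fails if it takes over 64 s, if anything falls off the work surface, if the arm or the gripper's body presses on something with over 40 N, if the wrist force passes 120 N, or if a joint passes its speed limit or range.

## Working session

There is one attempt and no reset: what is moved stays moved. The work goes in short steps, Python scripts to look and compute and a tool call to move; the robot and the scene stay as the last step left them, time stands still between calls to the robot, and variables do not carry over. Pictures are saved under pics/ and viewed, at most 10 in all, crops included, and the job is handed in when it is done.

Besides the shell and the picture viewer there is one more tool, called after "Request:" by a JSON object that holds its "method" and its "body", one argument or row to a line. servo_tool: Moves the arm, as the interface text tells. Its arguments: {"type":"object","properties":{"increments":{"type":"array","items":{"type":"array","items":{"type":"number"}}},"squeeze":{"type":"number"}},"required":["increments"]}

```bash
mkdir -p pics; cat > h.py <<'E'
import numpy as np,cv2
from rig import manip,optics,finder
def K(n):
    c=optics.get_calibration(n);f=200/np.tan(np.radians(c["fov_y"])/2)
    return f,c["cx"],c["cy"],np.array(c["world_to_cam"])
def ray(n,uv):
    f,cx,cy,T=K(n);d=T[:3,:3].T@np.array([(uv[0]-cx)/f,(uv[1]-cy)/f,1]);return -T[:3,:3].T@T[:3,3],d
def atz(n,uv,z):
    o,d=ray(n,uv);return o+d*(z-o[2])/d[2]
def proj(n,p):
    f,cx,cy,T=K(n);q=T[:3,:3]@p+T[:3,3];return np.array([cx+f*q[0]/q[2],cy+f*q[1]/q[2]])
E
python3 - <<'E'
from h import *
ims=[]
for n in ["scene","top"]:
    im=optics.get_image(n); cv2.imwrite(f"pics/{n}0.png",im[:,:,::-1])
    f,cx,cy,T=K(n); print(n,f,(-T[:3,:3].T@T[:3,3]).round(3))
    for l in ["gate_centre","stem_in_gate","knob","mark_white","mark_green","mark_red","mark_yellow","ring_gauge","gauge_block","stepped_shaft","brush","cleaner","plug_gauge","vee_block"]:
        r=finder.tip_of(l,n)
        z={"gate_centre":.091,"stem_in_gate":.091,"knob":.15}.get(l,.095 if l[:4]=="mark" else 0)
        if r: print(l,round(r[0]["p"],2),np.round(r[0]["at"]),atz(n,r[0]["at"],z).round(3))
E
```

```text
scene 410.6895194582603 [ 1.233 -0.5    0.73 ]
gate_centre 0.76 [322. 229.] [ 0.602 -0.033  0.091]
stem_in_gate 0.5 [317. 224.] [ 0.578 -0.033  0.091]
knob 0.59 [310. 192.] [ 0.523 -0.01   0.15 ]
mark_white 0.42 [316. 218.] [ 0.563 -0.024  0.095]
mark_green 0.52 [336. 221.] [0.604 0.008 0.095]
mark_red 0.61 [327. 236.] [ 0.635 -0.045  0.095]
mark_yellow 0.64 [310. 231.] [ 0.593 -0.066  0.095]
ring_gauge 0.77 [285. 229.] [ 0.446 -0.049  0.   ]
gauge_block 0.75 [288. 296.] [ 0.66  -0.178  0.   ]
stepped_shaft 0.78 [374. 263.] [0.702 0.051 0.   ]
cleaner 0.6 [153. 271.] [ 0.382 -0.4    0.   ]
plug_gauge 0.58 [422. 183.] [0.526 0.433 0.   ]
vee_block 0.61 [175. 329.] [ 0.585 -0.421  0.   ]
top 406.6121283842201 [0.466 0.004 1.199]
gate_centre 0.89 [334. 174.] [ 0.592 -0.031  0.091]
stem_in_gate 0.48 [329. 184.] [ 0.564 -0.018  0.091]
knob 0.7 [331. 175.] [ 0.582 -0.023  0.15 ]
mark_white 0.48 [327. 180.] [ 0.576 -0.013  0.095]
mark_green 0.7 [321. 171.] [0.6   0.003 0.095]
mark_red 0.54 [332. 161.] [ 0.628 -0.026  0.095]
mark_yellow 0.71 [343. 176.] [ 0.587 -0.057  0.095]
ring_gauge 0.64 [333. 229.] [ 0.44  -0.029  0.   ]
gauge_block 0.61 [379. 158.] [ 0.649 -0.169  0.   ]
stepped_shaft 0.69 [301. 142.] [0.7   0.062 0.   ]
brush 0.73 [330. 180.] [ 0.583 -0.023  0.   ]
cleaner 0.86 [460. 248.] [ 0.382 -0.398  0.   ]
plug_gauge 0.69 [172. 209.] [0.504 0.446 0.   ]
vee_block 0.67 [461. 177.] [ 0.589 -0.407  0.   ]
```

```bash
python3 - <<'E'
import cv2,numpy as np
a=cv2.imread("pics/scene0.png")[150:300,230:430];b=cv2.imread("pics/top0.png")[110:260,230:430]
cv2.imwrite("pics/c0.png",np.hstack([cv2.resize(x,None,fx=4,fy=4,interpolation=2) for x in (a[:,:100*2],)]))
cv2.imwrite("pics/c1.png",cv2.resize(b,None,fx=4,fy=4,interpolation=2))
E
```

```text
(no output)
```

View pics/c0.png

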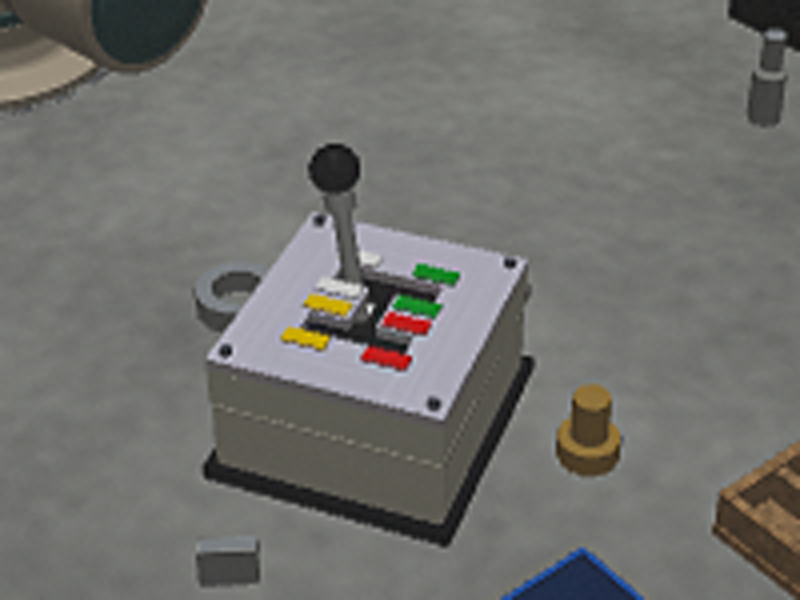

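View pics/c1.png

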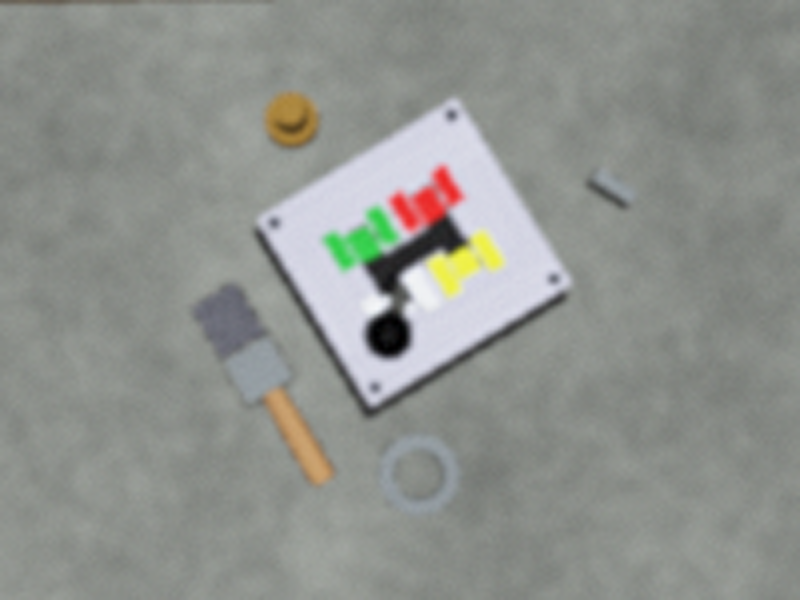

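The lever is in the white slot with its knob at about top pixel (327,193). Green is at about (320,170), at the other end of the same column, with red and yellow in the other column. The push is therefore straight along gate +x. Next I'll fix the gate frame from the plate screws and the knob.

```bash
cat >> h.py <<'E'
from scipy.optimize import least_squares
def tri(uvs):
    return least_squares(lambda p:np.concatenate([proj(n,p)-uv for n,uv in uvs]),[.55,0,.15]).x
def knob():
    o=[]
    for n in ("top","scene"):
        optics.get_image(n); r=finder.silhouettes("knob",n)
        if r: o.append((n,np.array(r[0]["box"])));print(n,round(r[0]["p"],2),o[-1][1])
    return o
E
python3 - <<'E'
from h import *
S=[(275,222),(452,115),(554,279),(375,387)]  # crop x4
P=np.array([atz("top",(230+(u+.5)/4-.5,110+(v+.5)/4-.5),.095) for u,v in S])
print(P.round(4));c=P.mean(0);print("c top",c)
S2=[(320,220),(510,263),(433,404),(226,351)]
Q=np.array([atz("scene",(230+(u+.5)/4-.5,150+(v+.5)/4-.5),.095) for u,v in S2]);print(Q.round(4),Q.mean(0))
for a,b in((P[0]-P[3]),(P[1]-P[2])),: print(np.degrees(np.arctan2([a[1],b[1]],[a[0],b[0]])))
a=P[0]-P[1];b=P[3]-P[2];print(np.degrees(np.arctan2([-a[0],-b[0]],[a[1],b[1]])))
print([tri([("top",(326.6,192.9)),("scene",(313.4,191.6))])])
knob()
s=manip.get_state();print(s["clock"],s["position"],s["ee_rot"],s["width"])
from scipy.spatial.transform import Rotation as R
q=s["ee_rot"];print(R.from_quat([q[1],q[2],q[3],q[0]]).as_matrix().round(3))
E
```

```text
[[ 0.6169  0.0654  0.095 ]
 [ 0.6892 -0.0563  0.095 ]
 [ 0.5758 -0.1242  0.095 ]
 [ 0.5035 -0.0018  0.095 ]]
c top [ 0.59636598 -0.02923483  0.095     ]
[[ 0.5046 -0.0016  0.095 ]
 [ 0.618   0.0655  0.095 ]
 [ 0.6905 -0.0563  0.095 ]
 [ 0.5779 -0.1236  0.095 ]] [ 0.59774922 -0.02901269  0.095     ]
[30.64153476 30.89276608]
[30.69575791 30.58195306]
[array([ 0.53598826, -0.01006611,  0.15665301])]
top 0.7 [325.4 191.8  13.1  21.9]
scene 0.76 [315.9 211.3  20.7  52.7]
1.7 [ 0.16540382 -0.55074857  0.23936065] [8.51720715e-05 9.89374358e-01 1.45390416e-01 2.83287967e-06] 0.08567598606216752
[[ 0.958  0.288  0.   ]
 [ 0.288 -0.958 -0.   ]
 [-0.     0.    -1.   ]]
```

Gate centre is (0.597, -0.029) with x axis at 30.7°. The predicted knob position, (0.533, -0.013, 0.156), agrees with the triangulated one. I'll approach behind the knob on its gate −x side, with the fingers shut.

Request:
{"method": "servo_tool", "body": {
  "increments": [
    [2.3,-2,0,0,0,0,1],
    [2.3,-2,0,0,0,0,1],
    [2.3,-2,0,0,0,0,1],
    [2.3,-2,0,0,0,0,1],
    [2.3,-2,0,0,0,0,1]
  ],
  "squeeze": 20
}}

```text
clock: 2.2
position: [0.2473, -0.4209, 0.2394]
ee_rot: [0.0, 0.989, 0.145, 0.0]
contact_force: [-0.9, 0.5, -0.7]
width: 0.0124
gripper_force: 0.0
```

Request:
{"method": "servo_tool", "body": {
  "increments": [
    [2.3,-2,0,0,0,0,1],
    [2.3,-2,0,0,0,0,1],
    [2.3,-2,0,0,0,0,1],
    [2.3,-2,0,0,0,0,1],
    [2.3,-2,0,0,0,0,1]
  ]
}}

```text
clock: 2.7
position: [0.3287, -0.292, 0.2395]
ee_rot: [0.0, 0.989, 0.145, 0.0]
contact_force: [0.1, -0.4, 0.1]
width: 0.0002
gripper_force: 0.0
```

Request:
{"method": "servo_tool", "body": {
  "increments": [
    [2.3,-2,0,0,0,0,1],
    [2.3,-2,0,0,0,0,1],
    [2.3,-2,0,0,0,0,1],
    [2.3,-2,0,0,0,0,1],
    [2.3,-2,0,0,0,0,1]
  ]
}}

```text
clock: 3.2
position: [0.4101, -0.163, 0.2395]
ee_rot: [0.0, 0.989, 0.145, 0.0]
contact_force: [-0.2, -0.2, 0.4]
width: -0.0
gripper_force: 0.0
```

Request:
{"method": "servo_tool", "body": {
  "increments": [
    [2.3,-2,0,0,0,0,1],
    [2.3,-2,0,0,0,0,1],
    [2.3,-2,0,0,0,0,1],
    [2.3,-2,0,0,0,0,1],
    [2.3,-2,0,0,0,0,1]
  ]
}}

```text
clock: 3.7
position: [0.4915, -0.0341, 0.2395]
ee_rot: [0.0, 0.989, 0.145, 0.0]
contact_force: [-0.7, -0.2, -0.2]
width: 0.0002
gripper_force: 0.0
```

Request:
{"method": "servo_tool", "body": {
  "increments": [
    [0,0,0,0,0,-5,1],
    [0,0,0,0,0,-5,1],
    [0,0,0,0,0,-5,1],
    [0,0,0,0,0,-4,1],
    [0,0,0,0,0,0,1]
  ]
}}

```text
clock: 4.2
position: [0.4909, -0.0352, 0.2393]
ee_rot: [0.0, 0.952, 0.307, 0.0]
contact_force: [0.7, -0.1, 0.3]
width: 0.0004
gripper_force: 0.0
```

Request:
{"method": "servo_tool", "body": {
  "increments": [
    [0,0,2.5,0,0,0,1],
    [0,0,2.5,0,0,0,1],
    [0,0,2.5,0,0,0,1],
    [0,0,1.6,0,0,0,1],
    [0,0,0,0,0,0,1]
  ]
}}

```text
clock: 4.7
position: [0.4891, -0.035, 0.1462]
ee_rot: [-0.001, 0.952, 0.306, -0.002]
contact_force: [-0.1, 0.8, 0.5]
width: -0.0002
gripper_force: 0.0
```

```bash
python3 - <<'E'
from h import *
t=cv2.resize(optics.get_image("top")[130:230,280:380],(500,500))
s=cv2.resize(optics.get_image("scene")[165:240,270:345],(300,500)) if 0 else cv2.resize(optics.get_image("scene")[150:250,270:330],(300,500))
cv2.imwrite("pics/a1.png",np.hstack([t,s])[:,:,::-1]);print(manip.get_state()["position"])
E
```

```text
[ 0.49117908 -0.03541756  0.14859083]
```

View pics/a1.png

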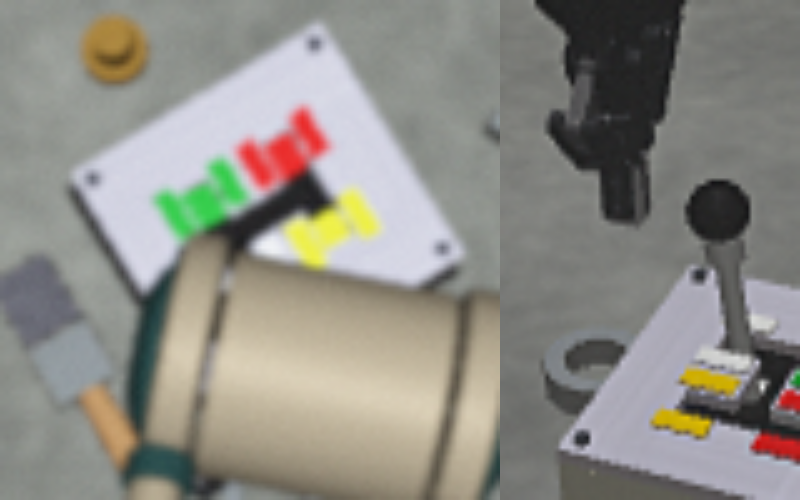

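The shut fingers stand level with the knob, about 2 cm behind it. Now I'll push slowly, with a slight bias to the outer wall.

Request:
{"method": "servo_tool", "body": {
  "increments": [
    [0.6,0.05,0,0,0,0,1],
    [0.6,0.05,0,0,0,0,1],
    [0.5,0.05,0,0,0,0,1],
    [0.5,0.05,0,0,0,0,1],
    [0.5,0.05,0,0,0,0,1]
  ]
}}

```text
clock: 5.3
position: [0.5142, -0.0215, 0.1485]
ee_rot: [0.0, 0.952, 0.307, -0.001]
contact_force: [-4.1, -2.7, 2.7]
width: 0.0
gripper_force: 2.2
```

Request:
{"method": "servo_tool", "body": {
  "increments": [
    [0.5,0.04,0,0,0,0,1],
    [0.5,0.04,0,0,0,0,1],
    [0.5,0.04,0,0,0,0,1],
    [0.5,0.04,0,0,0,0,1],
    [0.5,0.04,0,0,0,0,1]
  ]
}}

```text
clock: 5.8
position: [0.5361, -0.0084, 0.1483]
ee_rot: [0.0, 0.952, 0.307, -0.0]
contact_force: [-2.6, -2.3, 3.5]
width: 0.0001
gripper_force: 1.9
```

```bash
cat >> h.py <<'E'
def gp():
    s=manip.get_state();d=s["position"][:2]-np.array([.597,-.029]);c,n=np.cos(np.radians(30.7)),np.sin(np.radians(30.7))
    f=s["contact_force"];print("t",s["clock"],"gate xy",(c*d[0]+n*d[1]).round(4),(-n*d[0]+c*d[1]).round(4),"z",s["position"][2],"F gate",c*f[0]+n*f[1],-n*f[0]+c*f[1],f[2])
E
python3 - <<'E'
from h import *
s=cv2.resize(optics.get_image("scene")[150:250,270:390],(720,600))
cv2.imwrite("pics/a2.png",s[:,:,::-1]);gp()
E
```

```text
t 5.85 gate xy -0.0409 0.0486 z 0.14831060656527778 F gate -2.8810412696869343 -0.2207746215379005 3.1197555926602853
```

View pics/a2.png

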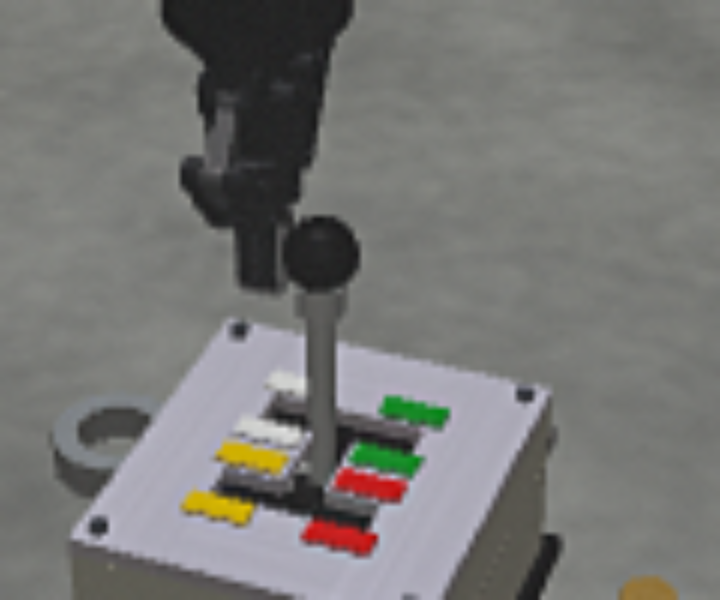

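```bash
python3 - <<'E'
from h import *
s=cv2.imread("pics/a2.png")
c,n=np.cos(np.radians(30.7)),np.sin(np.radians(30.7))
def W(x,y,z=.095): return np.array([.597+c*x-n*y,-.029+n*x+c*y,z])
for name,(x,y,z) in dict(cen=(0,0,.091),w=(-.026,.026,.091),mm=(-.026,-.026,.091),pp=(.026,.026,.091),pm=(.026,-.026,.091),colm=(0,.026,.091)).items():
    u=(proj("scene",W(x,y,z))-[270,150]+.5)*6;print(name,u.round())
# knob on hypotheses: pixel (321,253)
uv=(270+321/6-.5,150+253/6-.5)
o,d=ray("scene",uv)
piv=W(0,0,.011); b=d/np.linalg.norm(d); oc=o-piv; B=oc@b; C=oc@oc-.16**2
for sg in(-1,1):
    D=B*B-C
    p=o+b*(-B+sg*np.sqrt(max(D,0)));q=p-piv;print(D,"knob gate",(c*q[0]+n*q[1]).round(4),(-n*q[0]+c*q[1]).round(4),p)
E
```

```text
cen [319. 466.]
w [285. 416.]
mm [235. 489.]
pp [400. 443.]
pm [354. 518.]
colm [342. 429.]
0.0019371260462279771 knob gate -0.0165 0.0467 [0.55895163 0.00276173 0.16312993]
0.0019371260462279771 knob gate -0.0445 0.1141 [0.50047074 0.04642939 0.11391992]
```

The knob solves to gate (-0.0165, +0.047), so the stem is still in the white–green column. What shows at the cross bar is the stem below the plate. Carry on pushing.

Request:
{"method": "servo_tool", "body": {
  "increments": [
    [0.5,0.04,0,0,0,0,1],
    [0.5,0.04,0,0,0,0,1],
    [0.5,0.04,0,0,0,0,1],
    [0.5,0.04,0,0,0,0,1],
    [0.5,0.04,0,0,0,0,1]
  ]
}}

```text
clock: 6.35
position: [0.5577, 0.0046, 0.1483]
ee_rot: [0.0, 0.952, 0.307, 0.0]
contact_force: [-2.4, -1.6, 2.0]
width: 0.0001
gripper_force: 1.6
```

Request:
{"method": "servo_tool", "body": {
  "increments": [
    [0.5,0.04,0,0,0,0,1],
    [0.5,0.04,0,0,0,0,1],
    [0.5,0.04,0,0,0,0,1],
    [0.5,0.04,0,0,0,0,1],
    [0.4,0.04,0,0,0,0,1]
  ]
}}

```text
clock: 6.85
position: [0.578, 0.0167, 0.1476]
ee_rot: [0.0, 0.952, 0.307, -0.001]
contact_force: [-1.7, -3.4, -1.6]
width: 0.0005
gripper_force: 1.6
```

```bash
python3 - <<'E'
from h import *
s=cv2.resize(optics.get_image("scene")[150:250,270:390],(720,600))
cv2.imwrite("pics/a3.png",s[:,:,::-1]);gp()
E
```

```text
t 6.9 gate xy 0.0076 0.0489 z 0.1476398568127563 F gate -2.270512104692946 -1.505491209158121 -2.108532503020639
```

View pics/a3.png

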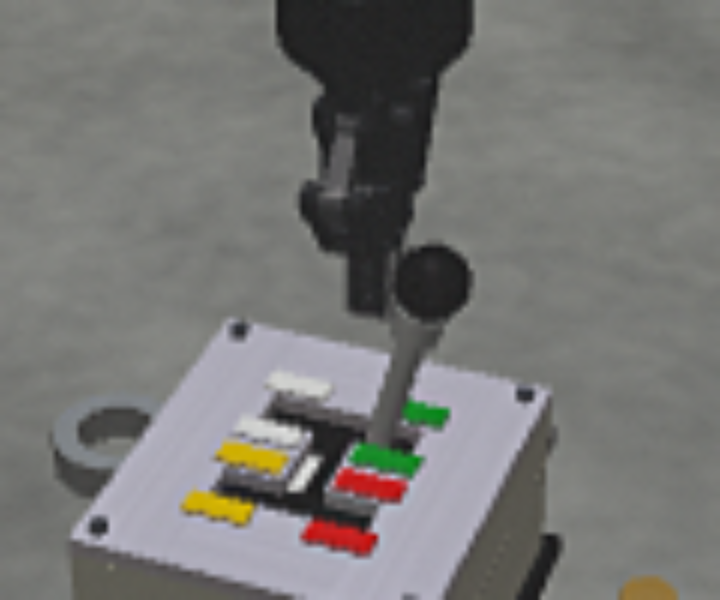

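The stem is now entering the green slot. I'll finish in small steps and watch the force for the end stop.

Request:
{"method": "servo_tool", "body": {
  "increments": [
    [0.2,0.02,0,0,0,0,1],
    [0.2,0.02,0,0,0,0,1],
    [0.2,0.02,0,0,0,0,1],
    [0.2,0.02,0,0,0,0,1],
    [0.2,0.02,0,0,0,0,1]
  ]
}}

```text
clock: 7.4
position: [0.5863, 0.022, 0.1481]
ee_rot: [-0.0, 0.952, 0.307, -0.0]
contact_force: [-2.7, -1.9, -2.8]
width: -0.0002
gripper_force: 1.7
```

Request:
{"method": "servo_tool", "body": {
  "increments": [
    [0.1,0.01,0,0,0,0,1],
    [0.1,0.01,0,0,0,0,1],
    [0.1,0.01,0,0,0,0,1],
    [0,0,0,0,0,0,1],
    [0,0,0,0,0,0,1]
  ]
}}

```text
clock: 7.9
position: [0.5892, 0.0234, 0.1483]
ee_rot: [-0.0, 0.952, 0.307, 0.0]
contact_force: [-1.7, -1.5, -2.7]
width: 0.0002
gripper_force: 1.5
```

Request:
{"method": "servo_tool", "body": {
  "increments": [
    [0.1,0.01,0,0,0,0,1],
    [0.1,0.01,0,0,0,0,1],
    [0.1,0.01,0,0,0,0,1],
    [0,0,0,0,0,0,1],
    [0,0,0,0,0,0,1]
  ]
}}

```text
clock: 8.4
position: [0.5914, 0.0247, 0.1481]
ee_rot: [0.0, 0.952, 0.307, -0.001]
contact_force: [-4.3, -2.9, -2.7]
width: -0.0002
gripper_force: 2.3
```

Request:
{"method": "servo_tool", "body": {
  "increments": [
    [0.1,0.01,0,0,0,0,1],
    [0.1,0.01,0,0,0,0,1],
    [0,0,0,0,0,0,1],
    [0,0,0,0,0,0,1],
    [0,0,0,0,0,0,1]
  ]
}}

```text
clock: 8.9
position: [0.5919, 0.0251, 0.148]
ee_rot: [0.0, 0.952, 0.307, -0.002]
contact_force: [-6.7, -4.8, -1.7]
width: 0.0002
gripper_force: 3.7
```

Request:
{"method": "servo_tool", "body": {
  "increments": [
    [0.1,0.01,0,0,0,0,1],
    [0.1,0.01,0,0,0,0,1],
    [0,0,0,0,0,0,1],
    [0,0,0,0,0,0,1],
    [0,0,0,0,0,0,1]
  ]
}}

```text
clock: 9.4
position: [0.5923, 0.0254, 0.1479]
ee_rot: [0.0, 0.952, 0.307, -0.003]
contact_force: [-9.2, -5.8, -0.5]
width: -0.0002
gripper_force: 5.3
```

The force rises from about 3 to 11 N with no further travel, so the lever is at the end stop. I'll back straight off and retract.

Request:
{"method": "servo_tool", "body": {
  "increments": [
    [-0.3,-0.03,0,0,0,0,1],
    [-0.5,-0.04,0,0,0,0,1],
    [-1,-0.09,0,0,0,0,1],
    [-2,-0.17,0,0,0,0,1],
    [-2,-0.17,0,0,0,0,1]
  ]
}}

```text
clock: 9.9
position: [0.5461, -0.0031, 0.1491]
ee_rot: [0.0, 0.952, 0.307, 0.002]
contact_force: [-0.7, -0.7, -0.3]
width: -0.0001
gripper_force: 0.0
```

Request:
{"method": "servo_tool", "body": {
  "increments": [
    [-2.5,-0.2,0,0,0,0,1],
    [-2.5,-0.2,-1,0,0,0,1],
    [-2,0,-3,0,0,0,1],
    [-2,0,-3,0,0,0,1],
    [-2,0,-3,0,0,0,1]
  ]
}}

```text
clock: 10.4
position: [0.4537, -0.0643, 0.2502]
ee_rot: [0.001, 0.952, 0.307, 0.002]
contact_force: [-0.2, 0.5, -0.1]
width: 0.0
gripper_force: 0.0
```

Request:
{"method": "servo_tool", "body": {
  "increments": [
    [-2,2,0,0,0,0,1],
    [-2,2,0,0,0,0,1],
    [-2,2,0,0,0,0,1],
    [0,0,0,0,0,0,1],
    [0,0,0,0,0,0,1]
  ]
}}

```text
clock: 10.9
position: [0.4404, -0.148, 0.2489]
ee_rot: [0.0, 0.952, 0.306, 0.001]
contact_force: [0.2, 0.5, 0.0]
width: -0.0001
gripper_force: 0.0
```

```bash
python3 - <<'E'
from h import *
t=cv2.resize(optics.get_image("top")[130:230,280:360],(400,500))
s=cv2.resize(optics.get_image("scene")[150:250,290:370],(400,500))
cv2.imwrite("pics/a4.png",np.hstack([t,s])[:,:,::-1]);gp()
E
```

```text
t 11.0 gate xy -0.1951 -0.0215 z 0.24863828046752923 F gate 0.09483765089341138 0.08920174980095111 0.8782304741138609
```

View pics/a4.png

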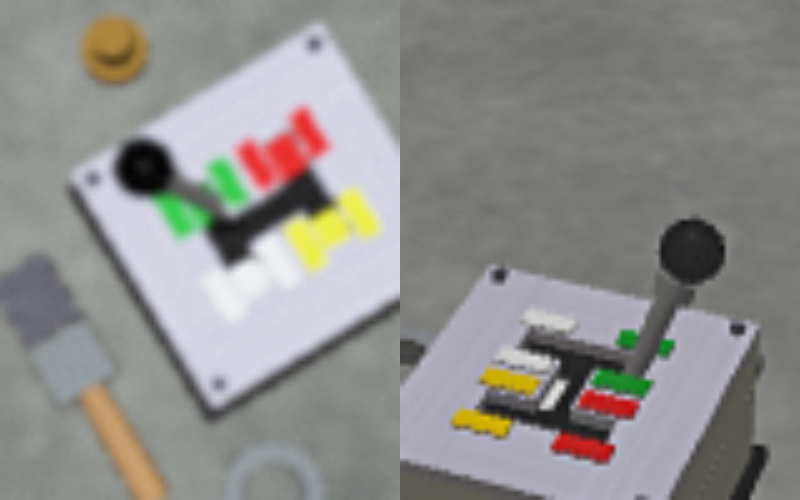

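The knob stands over the green slot, at crop pixels (144,166) in top and (692,251) in scene. One numeric check before handing in.

```bash
python3 - <<'E'
from h import *
p=tri([("top",(280+144.5/5-.5,130+166.5/5-.5)),("scene",(290+292.5/5-.5,150+251.5/5-.5))])
c,n=np.cos(np.radians(30.7)),np.sin(np.radians(30.7));d=p-[.597,-.029,.011];x,y=c*d[0]+n*d[1],-n*d[0]+c*d[1]
print(p,x,y,"at gate",80*x/d[2],80*y/d[2])
if x/d[2]*80>23.5 and y/d[2]*80>20: print(manip.sign_off())
E
```

```text
[0.61471703 0.0362839  0.15446112] 0.04856425617643815 0.04708920517371245 at gate 27.081488141642964 26.258937167249265
the job is handed in; nothing more can be done
None
```

The lever is fully home in the green slot: the stem measured at about gate x +27, y +26 mm, against +26, +26 expected. It went straight along its column, never entering the red or yellow slot. The arm is clear of it, and the job was handed in at about 11 s.

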